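# Park the texture roller on its flat

### The arm

A 6-joint arm with a two-finger parallel gripper is mounted at the origin on the work surface; the furniture and walls round the work are solid. World frame = base frame: x ahead of the robot, y to its left, z up, the work surface at z = 0. Lengths are in m, angles in rad, forces in N, time in s.
With the tool pointing down it reaches from about 0.35 to 0.775 m from the base axis. Payload 5.5 kg.
Tool frame: the origin (TCP) lies at the very end of the fingers, on their centre line; the grasp point (between the pads) lies 19 mm behind it; z points along the fingers, y is the line along which they close (so a half turn about z gives the same grasp; the last joint's range is limited). The gripper opens to 85 mm and grips with 20 to 120 N. Pads are 22 mm wide; open, the fingers measure 114 mm over their backs; the gripper's body (76 mm by 85 mm) begins 54 mm behind the grasp point. The pads swing forward as they close: fully open they stand 13 mm farther back than shut.
Start: joints at [-1.25, 0.313, 0.046, 1.304, 0, 1.431], TCP at [0.256, -0.515, 0.231] pointing down, gripper open.
Joint ranges: [-2.76, 2.76], [-0.86, 1.69], [-1.03, 1.26], [-2.2, 2.34], [-1.47, 1.5], [-3.14, 3.14]. Speed limits (rad/s): [2.57, 2.57, 3.14, 3.14, 3.14, 3.14].

### API

Orientations are given as a unit quaternion [w, x, y, z].
In Python, from workcell import env, cams, ticket, spotter gives the robot as it stands.
- The arm moves only by the tool jog_arm, never from a script. Its argument "increments" is a list that holds one entry, the list of rows, each a list of 7 numbers: the shift along the tool's x, y, z in units of 0.25 m (1.0 is 0.25 m), then the turn, a rotation vector about the tool's x, y, z in units of 180 degrees (1.0 is 180 degrees), then the closure in counts, from 0 (fully open) to 255 (shut). A call has 1 to 20 rows; each row shifts and turns the commanded pose from where the row before left it, along the tool's axes as they then stand; what a row does not reach is not made up. A row lasts 1/10 s, in which the tool goes at most 50 mm and 8.59 degrees, less where a joint would pass 70% of its speed; a pose out of reach is approached as far as the arm can. A call with a number of a shift or a turn outside -1 to 1 is refused whole. A call with a gripper value outside its range is refused whole. The fingers move at their own pace and stop on an object; "force" is the grip in N (left out, the last holds). Time passes only in rows, so rows that do not move let the fingers close. It gives the time, the measured TCP pose, the force, the opening and the grip force at its end, in the units of the state.
- env.get_state(): the state, without advancing time (a new reading comes with each control period).
- cams.read_camera(name): name is "scene" or "top" or "wrist"; returns a dict with "pixels" (400x640x3 uint8, red, green, blue), "fx", "fy", "cx", "cy" (pixels), "xyz" and "attitude" of the camera in the world; the wrist camera has in their place "mount" (4x4, takes a point from camera to tool coordinates, whose origin is the TCP and whose axes are the flange's). Camera axes: x right, y down, z forward; pixel columns grow to the right and rows downward; lengths in m; the calibration is good to about 2 mm. A picture is of the moment at which its call begins: read the wrist's pose just before it. There is no depth.
- ticket.hand_in(): hands the job in; it is judged then, once.
Trained networks look in the newest picture that a camera, given by its name, has taken for a name from the list of things; names that differ only in an ending like _2 or _b are one class to them, and where a whole thing is asked for, a point or a joint stands for the part that bears it (a point fixed in the world has none). Each returns a list of dicts, best first, with "conf" (0 to 1); they miss things now and then, are a little off and sometimes report something else, mostly with a low value. They report only what shows in the picture. A call takes as long as a camera call. They do not tell look-alikes from the thing itself.
- spotter.find_in(target, camera): "uv" ([column, row] in pixels, amid what is visible of it).
- spotter.cut_out(target, camera): "region" (400x640 bool, what is visible of it) and "uv" ([column, row] in pixels, amid what is visible of it).
- spotter.landmark_of(target, camera): "uv" ([column, row] in pixels: a listed point, or the origin of a listed thing).
The state is a dict: "clock": time; "joint_pos": joint angles; "qvel": joint speeds; "tau": joint torques, N m; "tcp_pos": TCP position; "orientation": TCP orientation; "wrist_force": force on the tool from outside, world axes, zero at the start; "ft_torque": the same for the moment, N m; "finger_gap": finger opening in m; "grip_force": force on a finger pad.
Only numpy, scipy, OpenCV 4.12 (cv2) and the standard library are available. Lean on these libraries where they do the work, as an engineer would, in place of code of your own. Each camera call takes 0.05 s, during which the arm holds its last target. There are 200 camera calls.

### The job

The short wooden texture roller lies in the shallow tray on its round side, with its planed flat uppermost, so it could roll away. Roll it along the tray floor, without lifting it, through about half a turn until it sits at rest on its flat inside the tray, then let go. Leave the small tin and the little painted board where they are.

Things in the scene. Friction and masses are not known exactly. Their poses are not given: they have to be found in the camera images.
- roller: beech barrel 44 mm long, 44 mm in diameter, grooved; along it one flat 25 mm wide, 18 mm from the axis. It turns freely on a steel axle whose domed 10 mm pins stick out at both ends: 64 mm over the tips; pinched there it still rolls. 0.2 kg. Origin: barrel's middle. x: axis; z: out of the flat (up at start, down when it sits on it; drops onto it after 150-180 deg = 58-69 mm of rolling)
- tray: shallow wooden tray, screwed down: inside 160 (x) x 260 mm (y), floor 6 mm above the bench, rails 10 mm thick, 18 mm high. Origin: middle of its underside. y: along it, the way the roller rolls; z up. The roller's axis lies across it (along x) within 12 deg, its middle up to 75 mm from the tray's middle along y: near an end there is no room to roll half a turn towards that end
- small_tin: small open tin 59 mm wide, 45 mm high, standing on the bench right of the tray; bystander. Origin: middle of its underside
- board: little painted board 81 x 96 x 11 mm, lying flat on the bench to the far right; bystander. Origin: middle of its underside
Things that resemble listed ones, but are neither listed nor needed, are in the scene too. Of the things shaped like the roller, the beech one is meant.

How it is judged:
At the end, for the whole second after the job is handed in: the roller sits still on its flat on the tray floor: the flat faces straight down to within 8 degrees, and the roller's middle is inside the tray's rails and not above 29 mm over the bench (angle between roller's own z axis and vertical above 3 rad and x of roller in the frame of tray between -0.07 and 0.07 m and y of roller in the frame of tray between -0.12 and 0.12 m and z of roller in the frame of tray below 0.029 m and linear speed of roller below 0.01 m/s and angular speed of roller below 0.1 rad/s); the robot touches nothing.
It fails at once if the roller is lifted: its middle rises more than 22 mm above where it starts (height (world z) of roller above 0.05 m).
It fails at once if the small tin is moved more than 25 mm (distance of small_tin from where it was at the start of the episode above 0.025 m).
It fails at once if the painted board is moved more than 25 mm (distance of board from where it was at the start of the episode above 0.025 m).
It also fails if it takes over 32 s, if anything falls off the work surface, if the arm or the gripper's body presses on something with over 40 N, if the wrist force passes 120 N, or if a joint passes its speed limit or range.

## Working session

There is one attempt and no reset: what is moved stays moved. The work goes in short steps, Python scripts to look and compute and a tool call to move; the robot and the scene stay as the last step left them, time stands still between calls to the robot, and variables do not carry over. Pictures are saved under pics/ and viewed, at most 10 in all, crops included, and the job is handed in when it is done.

Besides the shell and the picture viewer there is one more tool, called by a JSON object that holds its "fn" and its "kwargs". jog_arm: Moves the arm, as the interface text tells. Shifts and turns lie within -1 to 1; 1 stands for 0.25 m of shift or 180 degrees of turn. Its arguments: {"type":"object","properties":{"increments":{"type":"array"},"force":{"type":"number"}},"required":["increments"]}

```bash
mkdir -p pics; cat > h.py <<'E'
import numpy as np,cv2
from workcell import env,cams,ticket,spotter
from scipy.spatial.transform import Rotation as R
def rot(a):
    a=np.array(a,float)
    return a if a.shape==(3,3) else R.from_quat(np.roll(a,-1)).as_matrix()
def ray(c,uv):
    d=np.array([(uv[0]-c['cx'])/c['fx'],(uv[1]-c['cy'])/c['fy'],1.])
    return np.array(c['xyz']),rot(c['attitude'])@d
def at(c,uv,z):
    o,d=ray(c,uv); return o+d*(z-o[2])/d[2]
def save(c,n): cv2.imwrite('pics/'+n,c['pixels'][:,:,::-1])
E
python3 - <<'E'
from h import *
for n in('top','scene'):
    c=cams.read_camera(n);save(c,n+'0.png')
    print(n,c['fx'],c['xyz'],c['attitude'])
    for t,z in(('roller',.028),('tray',0.006),('small_tin',0.02),('board',.005)):
        for d in spotter.landmark_of(t,n)[:4]: print(t,np.round(d['uv']),round(d['conf'],2),at(c,d['uv'],z).round(3))
E
cd pics; python3 -c "
import cv2,numpy as np
cv2.imwrite('both.png',np.vstack([cv2.imread('top0.png')[:,:],cv2.imread('scene0.png')])[:, :][0:800:1]) if 0 else None"
```

```text
top 395.563880731659 [ 0.28528825 -0.1478554   0.99923813] [ 0.04435111 -0.70346021  0.70856456 -0.03336139]
roller [297. 189.] 0.85 [ 0.432 -0.08   0.028]
roller [379. 260.] 0.77 [ 0.256 -0.279  0.028]
roller [279. 198.] 0.38 [ 0.41  -0.034  0.028]
tray [278. 194.] 0.79 [ 0.422 -0.03   0.006]
small_tin [392. 215.] 0.81 [ 0.366 -0.315  0.02 ]
board [405. 163.] 0.68 [ 0.499 -0.353  0.005]
scene 508.4249548408588 [ 0.03646538 -0.69024845  0.74104418] [-0.36770172  0.88816288 -0.25720386  0.09903693]
roller [310. 308.] 0.7 [ 0.258 -0.286  0.028]
roller [331. 196.] 0.57 [ 0.426 -0.088  0.028]
tray [313. 188.] 0.73 [ 0.422 -0.028  0.006]
small_tin [379. 298.] 0.6 [ 0.368 -0.327  0.02 ]
small_tin [330. 193.] 0.21 [ 0.435 -0.071  0.02 ]
```

View pics/top0.png

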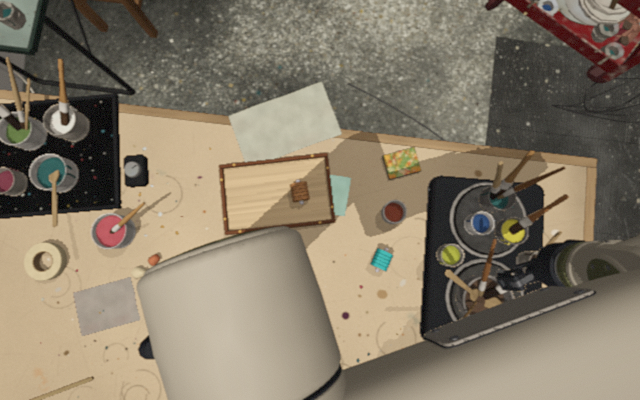

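View pics/scene0.png

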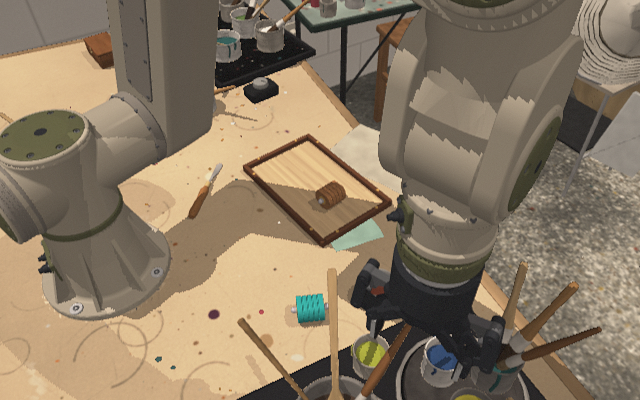

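```bash
python3 - <<'E'
from h import *
for n in('top','scene'):
    c=cams.read_camera(n)
    for d in spotter.cut_out('tray',n)[:1]:
        m=d['region'].astype(np.uint8);k=cv2.convexHull(cv2.findContours(m,0,1)[0][0] if 0 else cv2.findNonZero(m))
        P=np.array([at(c,p[0],.018)[:2] for p in k],np.float32);r=cv2.minAreaRect(P);print(n,'tray',np.round(r[0],4),np.round(r[1],4),r[2])
    for d in spotter.cut_out('roller',n)[:3]:
        m=d['region'];v,u=np.nonzero(m);P=np.array([at(c,q,.035)[:2] for q in zip(u,v)])
        w,V=np.linalg.eigh(np.cov(P.T));print(n,'roller',d['uv'],round(d['conf'],2),m.sum(),P.mean(0).round(4),np.sqrt(w)*3.46,V[:,1].round(3))
    if n=='scene': cv2.imwrite('pics/crop.png',cv2.resize(c['pixels'][120:260,230:410,::-1],None,fx=4,fy=4,interpolation=2))
s=env.get_state();print(s['clock'],s['tcp_pos'],s['orientation'],rot(s['orientation']).round(3),s['finger_gap'])
print(cams.read_camera('wrist')['mount'])
E
```

```text
top tray [ 0.4234 -0.0252] [0.18   0.2788] 6.069124698638916
top roller [381.7, 258.4] 0.67 383 [ 0.2574 -0.2826] [0.04165386 0.05089004] [-0.852  0.523]
top roller [296.7, 190.8] 0.55 373 [ 0.4254 -0.0838] [0.04287705 0.05165498] [-0.988 -0.157]
scene tray [ 0.4235 -0.0288] [0.1894 0.2925] 6.118975639343262
scene roller [310.3, 305.8] 0.88 789 [ 0.2558 -0.2895] [0.04750666 0.04979044] [-0.979 -0.202]
scene roller [330.6, 193.0] 0.71 603 [ 0.4259 -0.0876] [0.04764573 0.06841056] [-0.819 -0.574]
0.8 [ 0.2556828  -0.51510676  0.23134168] [8.70505365e-05 9.73580436e-01 2.28344318e-01 1.15080804e-05] [[ 0.896  0.445  0.   ]
 [ 0.445 -0.896 -0.   ]
 [-0.     0.    -1.   ]] 0.08559118232882233
[[-1.64920733e-04 -9.47323114e-01 -3.20279393e-01  8.20149406e-02]
 [ 9.99999867e-01 -3.12725912e-04  4.10053774e-04 -2.06054050e-05]
 [-4.88613083e-04 -3.20279283e-01  9.47323040e-01 -1.42453766e-01]
 [ 0.00000000e+00  0.00000000e+00  0.00000000e+00  1.00000000e+00]]
```

View pics/crop.png

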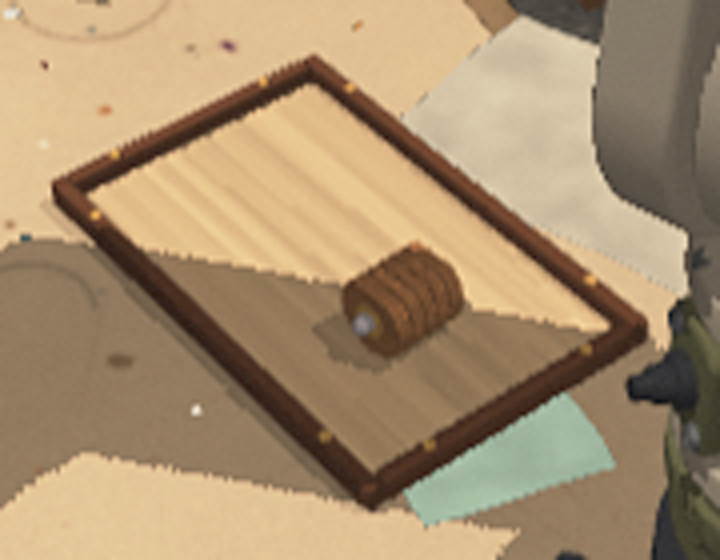

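The tray holds a brown beech roller at top (299,190), scene (331,195). The look-alike is the turquoise roller on the bench at top (381,260), scene (310,308). The crop confirms the grooved brown one in the tray with a steel pin, so I choose that. It lies about 58 mm off the tray's middle towards −y, so I'll roll it towards +y.

{"fn": "jog_arm", "kwargs": {"increments": [[[0.115,-0.104,0,0,0,-0.0336,0],[0.1255,-0.091,0,0,0,-0.0336,0],[0.134,-0.077,0,0,0,-0.0336,0],[0.142,-0.063,0,0,0,-0.0336,0],[0.148,-0.047,0.04,0,0,-0.0336,0],[0.152,-0.032,0.04,0,0,-0.0336,0],[0.154,-0.015,0.04,0,0,-0.0336,0],[0.155,0.001,0.04,0,0,-0.0336,0],[0.154,0.017,0.04,0,0,-0.0336,0],[0.151,0.033,0.04,0,0,-0.0336,0],[0.147,0.049,0.04,0,0,-0.0336,0],[0.141,0.064,0.04,0,0,-0.0336,0],[0,0,0,0,0,0,0],[0,0,0,0,0,0,0]]]}}

```text
clock: 2.25
tcp_pos: [0.4267, -0.0819, 0.1512]
orientation: [-0.0, 0.649, 0.761, -0.0]
wrist_force: [-0.7, -0.8, -0.3]
finger_gap: 0.0856
grip_force: 0.0
```

```bash
cat >> h.py <<'E'
def wrist():
    s=env.get_state();c=cams.read_camera('wrist');T=np.array(c['mount']);Rt=rot(s['orientation'])
    c['xyz']=np.array(s['tcp_pos'])+Rt@T[:3,3];c['attitude']=Rt@T[:3,:3];return s,c
E
python3 - <<'E'
from h import *
s,c=wrist();save(c,'w1.png');Rt=rot(s['orientation'])
print(s['clock'],s['tcp_pos'],np.degrees(np.arctan2(Rt[1,1],Rt[0,1])))
for d in spotter.landmark_of('roller','wrist')[:2]: print(d['uv'],d['conf'],at(c,d['uv'],.028))
for d in spotter.cut_out('roller','wrist')[:2]:
    v,u=np.nonzero(d['region']);print(d['conf'],u.min(),u.max(),v.min(),v.max())
    np.save('m.npy',d['region'])
E
```

```text
2.25 [ 0.42666134 -0.08191714  0.1512191 ] 9.089577441176752
[318.8, 190.6] 0.62 [ 0.42455624 -0.0840925   0.028     ]
0.79 119 144 313 330
```

View pics/w1.png

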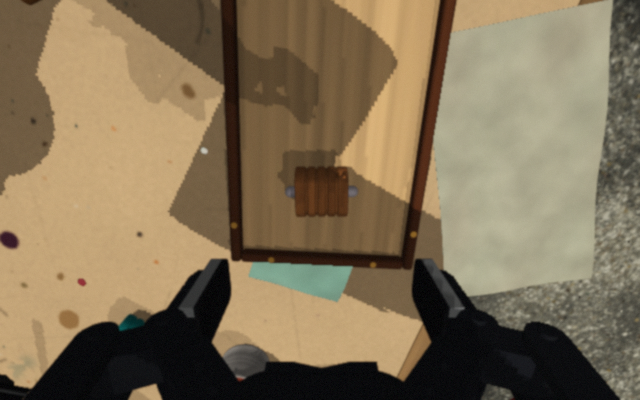

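The pins show at (289,191) and (354,191). The axis is aligned with the finger line, and the centre is 2 mm off along the tool's −x. Descending.

{"fn": "jog_arm", "kwargs": {"increments": [[[-0.008,0,0.1,0,0,0,0],[0,0,0.1,0,0,0,0],[0,0,0.1,0,0,0,0],[0,0,0.1,0,0,0,0],[0,0,0.08,0,0,0,0],[0,0,0.05,0,0,0,0],[0,0,0.03,0,0,0,0],[0,0,0,0,0,0,0]]]}}

```text
clock: 3.2
tcp_pos: [0.4264, -0.0855, 0.0108]
orientation: [-0.001, 0.65, 0.76, -0.0]
wrist_force: [0.9, 0.3, -0.0]
finger_gap: 0.0857
grip_force: 0.0
```

```bash
python3 - <<'E'
from h import *
s,c=wrist();save(c,'w2.png');print(s['tcp_pos'],s['wrist_force'])
E
```

```text
[ 0.42639167 -0.08550271  0.01078304] [ 0.87021212  0.27838419 -0.03193355]
```

View pics/w2.png

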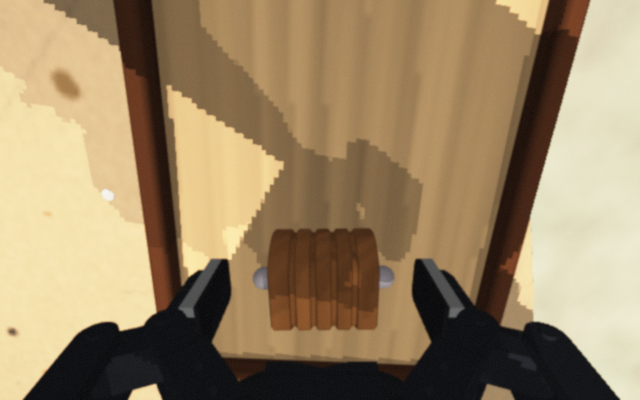

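```bash
python3 - <<'E'
from h import *
s,c=wrist();p=np.array(s['tcp_pos']);Rt=rot(s['orientation'])
for uv in([262,277.5],[386,276.5],[324,277]): print((Rt.T@(at(c,uv,.028)-p)*1000).round(1))
for uv in([220,262],[424,262]):
  for z in(.01,.018,.025):print((Rt.T@(at(c,uv,z)-p)*1000).round(1))
E
```

```text
[  0.8 -27.2 -16.6]
[  1.4  29.3 -16.6]
[  1.1   1.1 -16.6]
[ -1.7 -52.    1.4]
[  3.  -49.1  -6.6]
[  7.1 -46.6 -13.6]
[-1.6 52.4  1.4]
[ 3.  49.5 -6.6]
[  7.1  46.9 -13.6]
```

Both pins sit between the finger tips, at (262,277) and (386,277). The open tips still stand high, so I'll part-close first and then go lower while watching the force.

{"fn": "jog_arm", "kwargs": {"increments": [[[0.004,0.004,0,0,0,0,40],[0,0,0,0,0,0,40],[0,0,0,0,0,0,40],[0,0,0.008,0,0,0,40],[0,0,0.008,0,0,0,40],[0,0,0,0,0,0,40]]], "force": 20}}

```text
clock: 3.9
tcp_pos: [0.4275, -0.0834, 0.007]
orientation: [-0.0, 0.65, 0.76, -0.0]
wrist_force: [0.3, -0.6, 0.1]
finger_gap: 0.0719
grip_force: 0.0
```

```bash
python3 - <<'E'
from h import *
s,c=wrist();c2=cams.read_camera('scene');a=c['pixels'][200:400,120:520];b=cv2.resize(c2['pixels'][130:250,250:410],(533,400))
cv2.imwrite('pics/w3.png',np.hstack([cv2.resize(a,(800,400))[:,200:600],b[:,60:460]])[:,:,::-1])
E
```

```text
(no output)
```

View pics/w3.png

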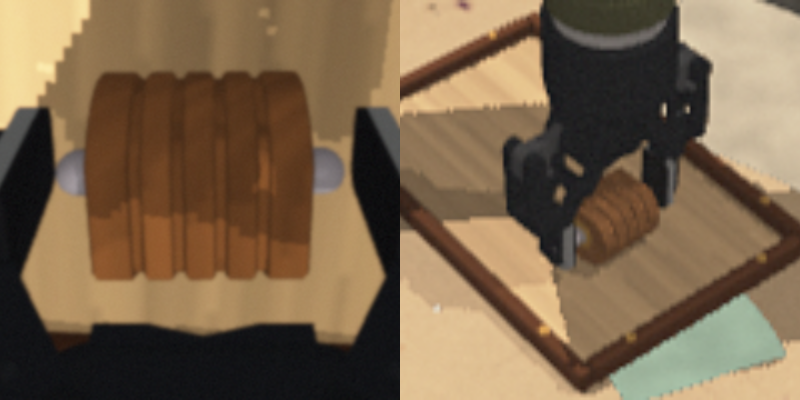

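The pads flank the pins: wrist crop left (75,172) and right (327,170). The tips are below pin level and above the floor. Now pinch gently.

{"fn": "jog_arm", "kwargs": {"increments": [[[0,0,0.004,0,0,0,60],[0,0,0,0,0,0,90],[0,0,0,0,0,0,90],[0,0,0,0,0,0,90],[0,0,0,0,0,0,90]]], "force": 20}}

```text
clock: 4.5
tcp_pos: [0.4277, -0.0837, 0.0065]
orientation: [0.0, 0.65, 0.76, -0.0]
wrist_force: [-2.5, -1.4, 5.2]
finger_gap: 0.0611
grip_force: 20.9
```

{"fn": "jog_arm", "kwargs": {"increments": [[[0.01,0,0,0,0,0,90],[0.02,0,0,0,0,0,90],[0.02,0,0,0,0,0,90],[0.02,0,0,0,0,0,90],[0.02,0,0,0,0,0,90],[0.02,0,0,0,0,0,90],[0.01,0,0,0,0,0,90],[0,0,0,0,0,0,90]]]}}

```text
clock: 5.3
tcp_pos: [0.4227, -0.0535, 0.0064]
orientation: [-0.0, 0.649, 0.76, -0.0]
wrist_force: [-2.1, -0.2, 6.1]
finger_gap: 0.0618
grip_force: 20.9
```

```bash
python3 - <<'E'
from h import *
s,c=wrist();c2=cams.read_camera('scene');a=c['pixels'][200:400,120:520];b=cv2.resize(c2['pixels'][130:250,250:410],(533,400))
cv2.imwrite('pics/w4.png',np.hstack([cv2.resize(a,(800,400))[:,200:600],b[:,60:460]])[:,:,::-1])
E
```

```text
(no output)
```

View pics/w4.png

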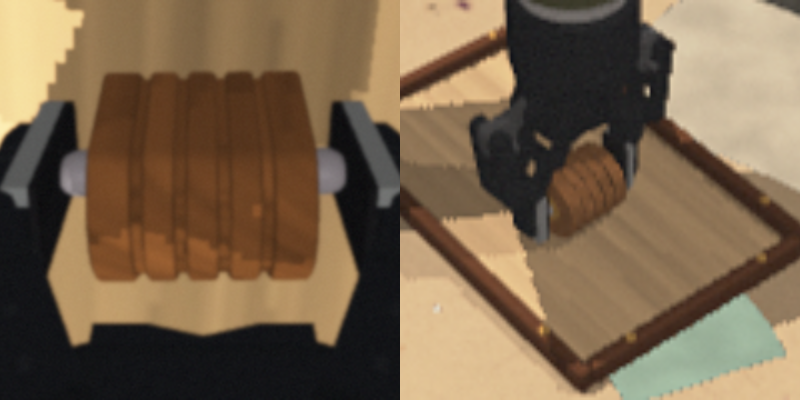

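Held at the pins, the roller has moved 30 mm, and the flat's edge now shows across the barrel at row ~150, so it is turning. Continue.

{"fn": "jog_arm", "kwargs": {"increments": [[[0.01,0,0,0,0,0,90],[0.02,0,0,0,0,0,90],[0.02,0,0,0,0,0,90],[0.02,0,0,0,0,0,90],[0.02,0,0,0,0,0,90],[0.02,0,0,0,0,0,90],[0.015,0,0,0,0,0,90],[0.01,0,0,0,0,0,90],[0,0,0,0,0,0,90]]]}}

```text
clock: 6.3
tcp_pos: [0.4177, -0.0203, 0.006]
orientation: [-0.0, 0.649, 0.76, -0.0]
wrist_force: [-0.1, -0.6, -1.2]
finger_gap: 0.0613
grip_force: 22.3
```

```bash
python3 - <<'E'
from h import *
s,c=wrist();c2=cams.read_camera('scene');a=c['pixels'][200:400,120:520];b=cv2.resize(c2['pixels'][130:250,250:410],(533,400))
cv2.imwrite('pics/w5.png',np.hstack([cv2.resize(a,(800,400))[:,200:600],b[:,30:430]])[:,:,::-1])
E
```

```text
(no output)
```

View pics/w5.png

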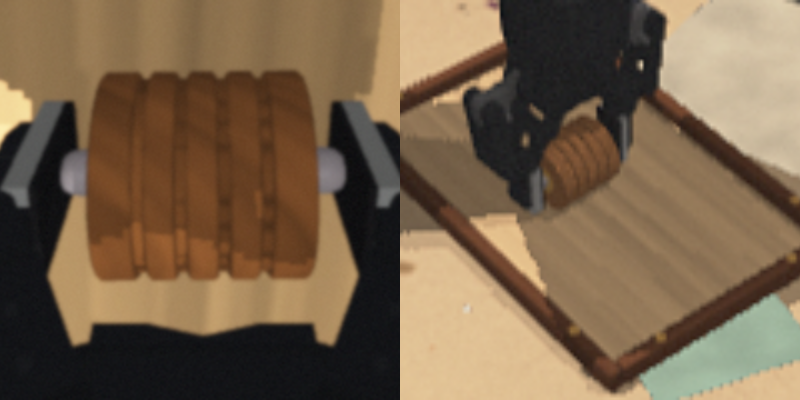

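The upward force is gone, so the flat's edge has come under and the roller hangs in the pinch. Lower it 4 mm slowly so it seats on the flat, moving slightly forward.

{"fn": "jog_arm", "kwargs": {"increments": [[[0.004,0,0.004,0,0,0,90],[0.004,0,0.004,0,0,0,90],[0,0,0.004,0,0,0,90],[0,0,0.004,0,0,0,90],[0,0,0,0,0,0,90],[0,0,0,0,0,0,90]]]}}

```text
clock: 7.0
tcp_pos: [0.4174, -0.0165, 0.0037]
orientation: [-0.001, 0.649, 0.761, 0.002]
wrist_force: [-5.6, 9.8, 21.9]
finger_gap: 0.0618
grip_force: 23.1
```

{"fn": "jog_arm", "kwargs": {"increments": [[[0,0,-0.008,0,0,0,80],[0,0,0,0,0,0,45],[0,0,0,0,0,0,45],[0,0,0,0,0,0,40],[0,0,0,0,0,0,40]]]}}

```text
clock: 7.5
tcp_pos: [0.4175, -0.0188, 0.0041]
orientation: [-0.0, 0.65, 0.76, -0.0]
wrist_force: [-1.4, 0.7, 0.2]
finger_gap: 0.072
grip_force: 0.0
```

```bash
python3 - <<'E'
from h import *
s,c=wrist();c2=cams.read_camera('scene');a=c['pixels'][200:400,120:520];b=cv2.resize(c2['pixels'][130:250,250:410],(533,400))
cv2.imwrite('pics/w6.png',np.hstack([cv2.resize(a,(800,400))[:,200:600],b[:,30:430]])[:,:,::-1])
E
```

```text
(no output)
```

View pics/w6.png

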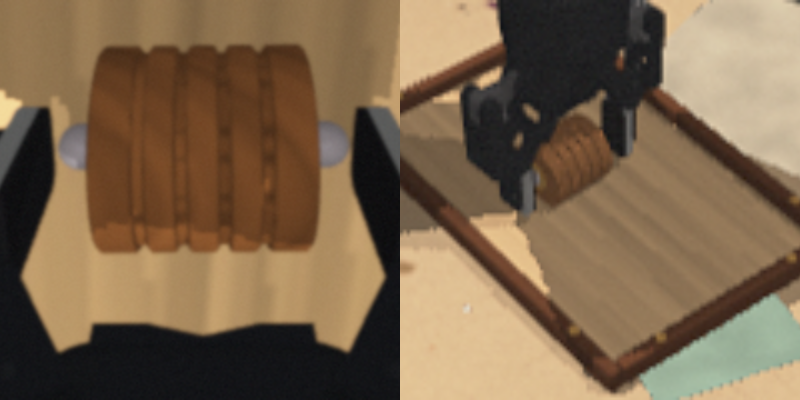

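Released; the roller tipped forward about 6 mm (pin row 172→147), as dropping from edge to flat would do. Rise clear and verify.

{"fn": "jog_arm", "kwargs": {"increments": [[[0,0,-0.01,0,0,0,20],[0,0,-0.02,0,0,0,0],[0,0,-0.06,0,0,0,0],[0,0,-0.1,0,0,0,0],[0,0,-0.15,0,0,0,0],[-0.08,0,-0.15,0,0,0,0],[-0.12,0,-0.1,0,0,0,0],[-0.12,0,0,0,0,0,0],[0,0,0,0,0,0,0],[0,0,0,0,0,0,0]]]}}

```text
clock: 8.6
tcp_pos: [0.4297, -0.0979, 0.1519]
orientation: [-0.0, 0.65, 0.76, 0.0]
wrist_force: [0.1, 1.4, -1.0]
finger_gap: 0.0857
grip_force: 0.0
```

```bash
python3 - <<'E'
from h import *
s,c=wrist();save(c,'w7raw.png')
print(s['clock'],s['tcp_pos'])
O=[];D=[]
for d in spotter.landmark_of('roller','wrist')[:2]: print('w',d['uv'],d['conf'],at(c,d['uv'],.024))
c2=cams.read_camera('scene')
for d in spotter.landmark_of('roller','scene')[:2]: print('s',d['uv'],d['conf'],at(c2,d['uv'],.024))
c3=cams.read_camera('top')
for d in spotter.landmark_of('roller','top')[:2]: print('t',d['uv'],d['conf'],at(c3,d['uv'],.024))
b=cv2.resize(c2['pixels'][150:220,290:370],(457,400),interpolation=2)
u,v=map(int,spotter.landmark_of('roller','wrist')[0]['uv']) 
v=min(max(v,60),340)
a=cv2.resize(c['pixels'][v-60:v+60,u-50:u+50],(333,400),interpolation=2)
cv2.imwrite('pics/w7.png',np.hstack([a,b])[:,:,::-1])
E
```

```text
8.6 [ 0.4296938  -0.0978646   0.15190132]
w [133.5, 330.4] 0.93 [ 0.25994932 -0.28255952  0.024     ]
w [323.2, 85.4] 0.56 [ 0.41783661 -0.01355304  0.024     ]
s [308.0, 176.9] 0.69 [ 0.41930362 -0.01077435  0.024     ]
s [309.4, 308.1] 0.66 [ 0.25761674 -0.28425982  0.024     ]
t [381.9, 258.4] 0.74 [ 0.25968522 -0.28597002  0.024     ]
```

View pics/w7.png

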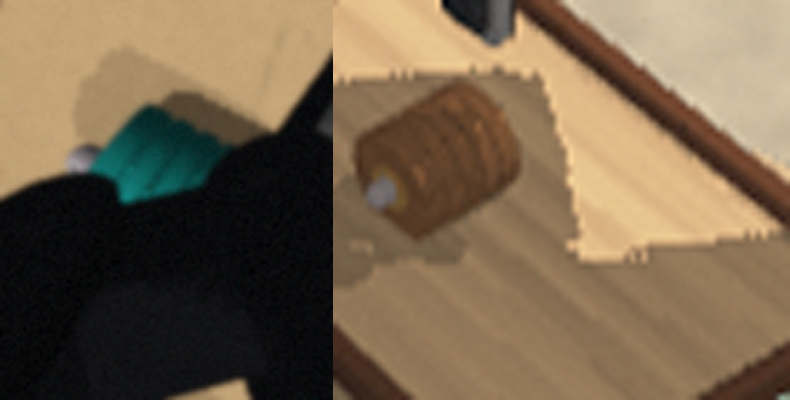

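In the scene crop the end face is cut straight along the bottom, from (365,200) to a sharp corner at (415,238). That cut is parallel to the tray's long rail, so the roller sits on its flat, near the tray's middle. The arm is clear.

```bash
python3 -c "
from h import *
print(ticket.hand_in())"
```

```text
the job is handed in; nothing more can be done
None
```

I rolled the beech roller about half a turn along the tray floor and let go. The last camera view shows it resting on its flat near the tray's middle; the tin and board were left alone, and the job is handed in, though no verdict came back.

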